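# Load the clip cup and present it at the front of the rotating organiser

### The arm

A 6-joint arm with a two-finger parallel gripper is mounted at the origin on a cart in front of the work surface, level with it; the furniture and walls round the work are solid. World frame = base frame: x ahead of the robot, y to its left, z up, the work surface at z = 0. Lengths are in m, angles in rad, forces in N, time in s.
With the tool pointing down it reaches from about 0.35 to 0.775 m from the base axis. Payload 7.3 kg.
Tool frame: the origin (TCP) lies at the centre of the arm's flange, where the gripper is bolted on; the fingertips stand 178 mm ahead of it and the grasp point (between the pads) lies 159 mm ahead of it; z points along the fingers, y is the line along which they close (so a half turn about z gives the same grasp; the last joint's range is limited). The gripper opens to 92 mm and grips with 3 to 60 N. Pads are 19 mm wide; open, the fingers measure 130 mm over their backs; the gripper's body (75 mm by 190 mm) begins 47 mm behind the grasp point.
Start: joints at [-1.465, 0.342, 1.524, -0, 1.275, -0.146], TCP at [0.131, -0.508, 0.405] pointing down, gripper open.
Joint ranges: [-2.53, 2.53], [-0.77, 2.02], [0.04, 2.7], [-1, 4.14], [0.28, 2.66], [-3.11, 3.11]. Speed limits (rad/s): [2.57, 2.57, 3.14, 3.14, 3.14, 3.14].

### API

Orientations are given as [roll, pitch, yaw] about the fixed x, y, z axes, in that order (R = Rz(yaw) Ry(pitch) Rx(roll)).
In Python, from cell import robot gives the robot as it stands.
- The arm moves only by the tool drive_effector, called after "Emit:" as name(argument=value, ...) on one line, values as JSON. Schema: {"type":"object","properties":{"offsets":{"type":"string"},"finger_gap":{"type":"number"},"grip_force":{"type":"number"},"only":{"type":"string"},"quiet":{"type":"boolean"},"lines":{"type":"string"}},"required":["offsets"],"additionalProperties":false}. offsets is a string of 1 to 8 rows, one to a line, with the numbers parted by spaces; each row has 6 numbers: dx, dy, dz in normalised numbers (1 is 25 cm), then a rotation vector rx, ry, rz in a scale on which 1.0 is pi rad; each row shifts and turns the commanded pose from where the row before left it, along the tool's axes as they then stand; what a row does not reach is not made up. A row lasts 1/12 s, in which the tool goes at most 0.0417 m and 0.125 rad, less where a joint would pass 70% of its speed; a pose out of reach is approached as far as the arm can. finger_gap is the finger opening in m, set as the call begins (left out keeps the last). The fingers move at their own pace and stop on an object; grip_force is the grip in N (left out, the last holds). Time passes only in rows, so rows that do not move let the fingers close. The tool returns the time, the measured TCP pose, the force, the opening and the grip force at its end. only (a regular expression) keeps the lines of the reply that match it, lines (a string "A,B") keeps lines A to B, and quiet returns only ok. No shift or turn number may pass 1 either way. Input that does not fit is refused with a message, and nothing moves.
- robot.observe(): the state, without advancing time (a new reading comes with each control period).
- robot.read_camera(name): name is "scene" or "side" or "wrist"; returns a dict with "image" (480x640x3 uint8, red, green, blue), "fx", "fy", "cx", "cy" (pixels), "pose" (4x4, takes a point from camera to world coordinates). Camera axes: x right, y down, z forward; pixel columns grow to the right and rows downward; lengths in m; the calibration is good to about 2 mm. A picture is of the moment at which its call begins. There is no depth.
- robot.hand_in(): hands the job in; it is judged then, once.
The state is a dict: "time": time; "qpos": joint angles; "qvel": joint speeds; "joint_efforts": joint torques, N m; "tool_pos": TCP position; "tool_rot": TCP orientation; "contact_force": force on the tool from outside, world axes, zero at the start; "torque": the same for the moment, N m; "opening": finger opening in m; "grip_force": force on a finger pad.
Only numpy, scipy, OpenCV 4.12 (cv2) and the standard library are available. Lean on these libraries where they do the work, as an engineer would, in place of code of your own. Each camera call takes 0.05 s, during which the arm holds its last target. There are 200 camera calls.

### The job

The orange cup with the binder clip in it belongs in the empty ring of the rotating desk organiser: carry it over upright, so that nothing falls out, and seat it in that ring. The organiser has to be turned so that the orange cup stands at the front, in line with the white label tab on the fixed base. Finish still gripping the organiser's centre knob, holding it still there so that it cannot swing while I take out the clip, and leave the other things on the desk where they are.

Things in the scene. Friction and masses are not known exactly. Their poses are not given: they have to be found in the camera images.
- orange_cup: the loose orange open cup, round, about 64 mm across at the rim bead (top 8 mm), 61 to 62 mm across the body below it, 80 mm high, wall 2.5 mm, about 0.08 kg; origin at the centre of its underside, z up its axis. Starts upright on the desk right of the screen, holding the clip
- clip: black binder clip lying loose on the floor (3 mm thick) of the orange cup, 42 x 41 x 26 mm; origin at the centre of its underside
- organiser: fixed base of the rotating organiser, black disc 216 mm across, on the left part of the desk; origin at the centre of its underside on the desk, on the turning axis; its own -x axis points to the front, where a sloping tab with a white blank label and an orange dot sticks out to 160 mm from the axis, 25 mm high. The base does not move
- turntable (a joint): angle of the white turntable on its base, rad, positive anticlockwise from above; 0 and every full turn = empty ring at the front. Turntable 250 mm across, its top 26 mm above the desk, axis vertical through the organiser's origin. It turns endlessly either way with light friction (about 0.03 N m), stays where it is left, and a sideways touch can push it round
- pen_cup: grey cup fixed on the turntable a quarter turn anticlockwise (from above) from the empty ring, of the orange cup's size, rim 106 mm above the desk, with two upright markers reaching 160 mm above the desk; origin at the centre of its underside, 82 mm from the axis like all four rings' centres
- stamp: wooden rubber stamp fixed on the turntable straight across from the empty ring, 27 x 50 mm, top 95 mm above the desk; origin at the centre of its underside
- glue_cup: grey cup fixed on the turntable a quarter turn clockwise from the empty ring, of the orange cup's size, rim 106 mm above the desk, with a glue stick to 120 mm above the desk and a battery; origin at the centre of its underside
- empty_ring (a point): centre of the empty ring, at the height of the turntable's top, on which the cup stands when seated, 26 mm above the desk; turns with the turntable. The ring is 10 mm high, 70 mm inside and 77 mm outside, so the cup's foot (57 to 61 mm) has about 4 mm of play all round
- front_mark (a point): fixed point on the base's front line, 82 mm from the axis and 26 mm above the desk: where the centre of the empty ring is when it is at the front
- knob: round black fluted knob on the centre post of the turntable (post 16 mm thick), fixed to it, 36 mm across and 34 mm high; origin at the centre of its underside, 116 mm above the desk, top 150 mm above the desk. Turning it turns the turntable
- knob_grip (a point): point on the turning axis at half the knob's height, 133 mm above the desk: where to grip
- screen_corner (a point): lower right front corner of the computer screen, 80 mm above the desk. The screen is fixed, reaches from here to 0.53 m above the desk and runs 0.49 m back and to the left from this corner (about 54 degrees from straight ahead). The corner sticks out between the cup's place and the organiser: carry the cup round in front of it, at least 0.1 m nearer the robot
- paper_pile_main: pile of papers on the right, fixed, about 0.34 x 0.41 m and up to 100 mm high, turned by some 23 degrees; origin under its middle. Its far left corner reaches to about 0.23 m beyond and 0.14 m left of the origin
- tablets: bystander: white tablet bottle with a red-edged label, 44 mm across, 75 mm high; may stand where the cup stood in another start; origin at the centre of its underside
- stapler: bystander: black stapler lying on the desk in front of the screen, 152 x 38 x 51 mm; origin at the centre of its underside, x along it

How it is judged:
By the outcome, as a careful person would: the job done as asked, in the order asked, and still so for the second after the job is handed in, while the arm keeps its last pose, push and grip.
It also fails if it takes over 61 s, if anything falls off the work surface, if the arm or the gripper's body presses on something with over 40 N, if the wrist force passes 120 N, or if a joint passes its speed limit or range.

## Working session

There is one attempt and no reset: what is moved stays moved. The work goes in short steps, Python scripts to look and compute and a tool call to move; the robot and the scene stay as the last step left them, time stands still between calls to the robot, and variables do not carry over. Pictures are saved under pics/ and viewed, at most 10 in all, crops included, and the job is handed in when it is done.

```bash
ls; mkdir -p pics
```

Run:
```python
from cell import robot
import cv2,numpy as np
s=robot.observe();print(s['time'],s['tool_pos'],s['tool_rot'],s['opening'])
ims=[]
for n in ["scene","side","wrist"]:
    c=robot.read_camera(n);cv2.imwrite(f"pics/{n}0.png",c['image'][:,:,::-1]);print(n,c['fx'],c['cx'],c['cy'],np.round(c['pose'],3).tolist())
```

```text
cell.py
pics
0.0 [ 0.13078296 -0.50831031  0.40402141] [-3.14000973e+00 -2.41333937e-04  2.51732605e-01] 0.09181976765718695
scene 606.1154214153499 318.25015314196304 234.92159683524613 [[-0.893, -0.334, 0.302, 0.074], [-0.45, 0.685, -0.573, 0.927], [-0.016, -0.647, -0.762, 1.249], [0.0, 0.0, 0.0, 1.0]]
side 497.49296749298423 326.5526596214132 233.33749195680883 [[0.768, -0.572, 0.289, 0.219], [-0.64, -0.678, 0.36, -0.265], [-0.01, -0.462, -0.887, 1.039], [0.0, 0.0, 0.0, 1.0]]
wrist 426.3060416232138 315.4499602143198 234.24198809258604 [[0.249, -0.931, -0.266, 0.203], [-0.968, -0.24, -0.067, -0.491], [-0.001, 0.275, -0.961, 0.385], [0.0, 0.0, 0.0, 1.0]]
```

View pics/scene0.png

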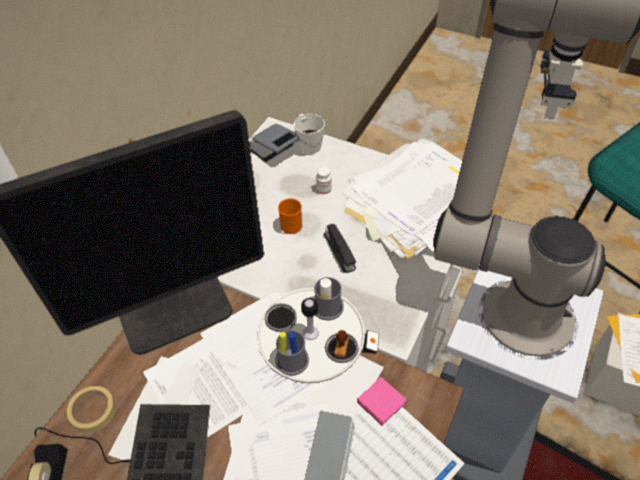

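View pics/side0.png

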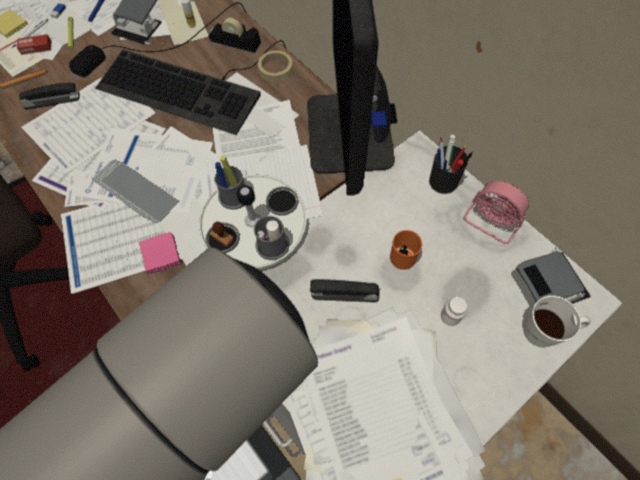

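Scene view: cup at about (290,216), knob (309,305), empty ring (281,317), tab (372,341). Side view: cup (406,250), knob (246,190), empty ring (283,201), and the tab is hidden by the arm. The empty ring is at the back. I'll zoom in on both views.

Run:
```python
import cv2,numpy as np
a=cv2.imread('pics/scene0.png');b=cv2.imread('pics/side0.png')
def z(i,x,y,w,h,s):return cv2.resize(i[y:y+h,x:x+w],None,fx=s,fy=s,interpolation=cv2.INTER_CUBIC)
# scene organiser x250-385,y270-385 ; side organiser 190-320,140-275; cups
o=np.zeros((600,800,3),np.uint8)
t=z(a,250,270,133,100,3);o[:300,:399]=t
t=z(b,190,150,133,120,3)[:300];o[:300,400:799]=t[:, :399]
t=z(a,265,185,50,60,5);o[300:600,:250]=t
t=z(b,380,220,50,60,5);o[300:600,400:650]=t
cv2.imwrite('pics/crop1.png',o)
```

```text
(no output)
```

View pics/crop1.png

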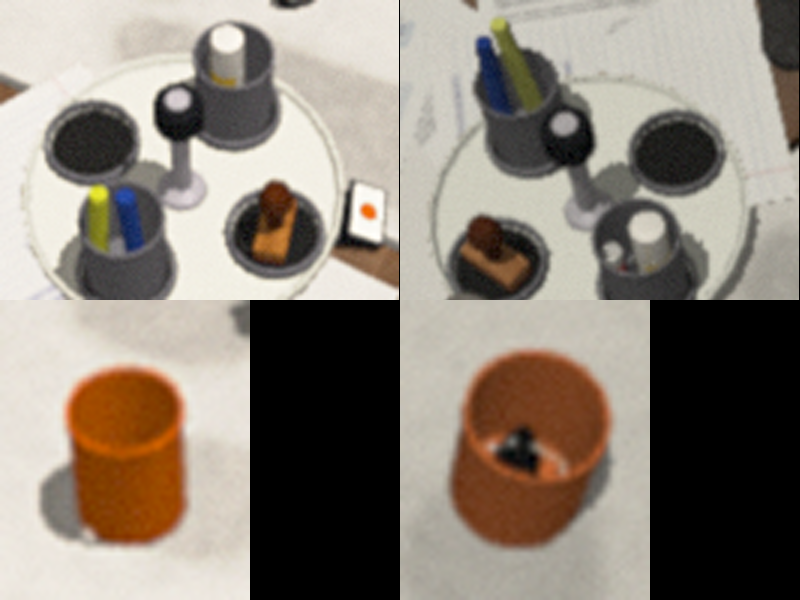

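The crop shows both the organiser and the cup clearly, with the clip inside the cup. The empty ring is opposite the tab, the glue cup is on the side nearer the cup, and the stamp is next to the tab. Now I'll triangulate.

Create h.py:
```python
import numpy as np
from cell import robot
from scipy.spatial.transform import Rotation as R
def ray(c,p):
    d=np.array([(p[0]-c['cx'])/c['fx'],(p[1]-c['cy'])/c['fy'],1.]);P=c['pose']
    d=P[:3,:3]@d;return P[:3,3],d/np.linalg.norm(d)
def tri(L):
    A=np.zeros((3,3));b=np.zeros(3)
    for c,p in L:
        o,d=ray(c,p);M=np.eye(3)-np.outer(d,d);A+=M;b+=M@o
    X=np.linalg.solve(A,b);r=[np.linalg.norm(np.cross(X-ray(c,p)[0],ray(c,p)[1])) for c,p in L]
    return X,max(r)
def plane(c,p,z):
    o,d=ray(c,p);return o+d*(z-o[2])/d[2]
def rows(target,yaw,cur=None):
    "delta in the tool's axes to TCP target, tool down, given yaw"
    s=robot.observe() if cur is None else cur
    R0=R.from_euler('xyz',s['tool_rot']);R1=R.from_euler('xyz',[np.pi,0,yaw])
    return R0.inv().apply(np.array(target)-s['tool_pos']),(R0.inv()*R1).as_rotvec()
```

Run:
```python
from h import *
a=robot.read_camera("scene");b=robot.read_camera("side")
for n,p,q,z in [("knobtop",(309.7,303),(245,190.7),.15),("ring",(281,317.7),(282,200.7),.036),("cuprim",(290.2,207),(407.6,243),.08),("glue",(327.7,290.7),(268.7,231),.106),("pen",(290.3,342.7),(229,177.3),.106),("tablets",(323,173),(456,303),.075),("stapler",(340,248),(345,289),.04)]:
    X,r=tri([(a,p),(b,q)]);print(n,X.round(4),round(r,4),z,plane(a,p,z)[:2].round(4),plane(b,q,z)[:2].round(4))
print("dot",plane(a,(373,340.3),.018)); print("scrn",plane(a,(262,252),.08),plane(b,(353,193),.08))
```

```text
knobtop [0.4398 0.2834 0.1524] 0.0017 0.15 [0.4389 0.2821] [0.4422 0.2852]
ring [0.5216 0.2792 0.031 ] 0.0012 0.036 [0.5185 0.282 ] [0.5213 0.2767]
cuprim [ 0.6483 -0.0058  0.0805] 0.0012 0.08 [ 0.6472 -0.0058] [ 0.6498 -0.0055]
glue [0.4349 0.2022 0.0966] 0.0001 0.106 [0.4319 0.2081] [0.4329 0.1975]
pen [0.4455 0.3652 0.1051] 0.001 0.106 [0.4441 0.3657] [0.4464 0.3649]
tablets [ 0.6313 -0.1651  0.0736] 0.0014 0.075 [ 0.629  -0.1634] [ 0.6322 -0.1652]
stapler [0.4921 0.0177 0.0198] 0.0022 0.04 [0.483  0.0329] [0.4889 0.0124]
dot [0.30341363 0.2321729  0.018     ]
scrn [0.63753988 0.15864974 0.08      ] [0.64357485 0.16520205 0.08      ]
```

Measurements check out. The axis is at (0.440, 0.283) and the glue/pen midpoint agrees. The knob top measures 0.152 against 0.150, the cup rim 0.0805, and the ring radius 82 mm. The front is at about 200.5°, so the turntable needs about −156°. I'm going to the cup with yaw 0.

The rows are not in the units I measure in: shifts go in shares of 25 cm and turns go in shares of pi rad. I convert before sending: 0.0288 m / 0.25 = 0.1152, -0.0279 m / 0.25 = -0.1116, 0.125 rad / 3.1416 = 0.0398.

Emit:
drive_effector(offsets="0 0 0 0 0 0.0398\n0 0 0 0 0 0.0398\n0.1152 -0.1116 0 0 0 0\n0.1152 -0.1116 0 0 0 0\n0.1152 -0.1116 0 0 0 0\n0.1152 -0.1116 0 0 0 0\n0.1152 -0.1116 0 0 0 0\n0.1152 -0.1116 0 0 0 0", finger_gap=0.09)

```text
time: 0.92
tool_pos: [0.3043, -0.3392, 0.4048]
tool_rot: [3.141, -0.0, 0.001]
contact_force: [1.4, -1.6, 0.0]
opening: 0.09
grip_force: 0.0
```

Emit:
drive_effector(offsets="0.1152 -0.1116 0 0 0 0\n0.1152 -0.1116 0 0 0 0\n0.1152 -0.1116 0 0 0 0\n0.1152 -0.1116 0 0 0 0\n0.1152 -0.1116 0 0 0 0\n0.1152 -0.1116 0 0 0 0\n0.1152 -0.1116 0 0 0 0")

```text
time: 1.5
tool_pos: [0.5057, -0.1433, 0.4047]
tool_rot: [3.141, -0.0, 0.002]
contact_force: [0.8, -0.4, -0.6]
opening: 0.0899
grip_force: 0.0
```

Converted, 0.0288 m / 0.25 = 0.1152, -0.0279 m / 0.25 = -0.1116.

Emit:
drive_effector(offsets="0.1152 -0.1116 0 0 0 0\n0.1152 -0.1116 0 0 0 0\n0.1152 -0.1116 0 0 0 0\n0 0 0 0 0 0")

```text
time: 1.83
tool_pos: [0.5941, -0.0563, 0.4038]
tool_rot: [-3.14, -0.001, 0.007]
contact_force: [-1.4, -0.7, -0.3]
opening: 0.0901
grip_force: 0.0
```

Run:
```python
from h import *
import cv2,pickle
c=robot.read_camera("wrist");cv2.imwrite("pics/w1.png",c['image'][:,:,::-1]);pickle.dump(c,open('w1.pkl','wb'))
P=np.linalg.inv(c['pose'])
X=P@np.array([.6483,-.0058,.08,1]);print(c['fx']*X[0]/X[2]+c['cx'],c['fy']*X[1]/X[2]+c['cy'])
```

```text
243.4029234872227 143.0083916913601
```

View pics/w1.png

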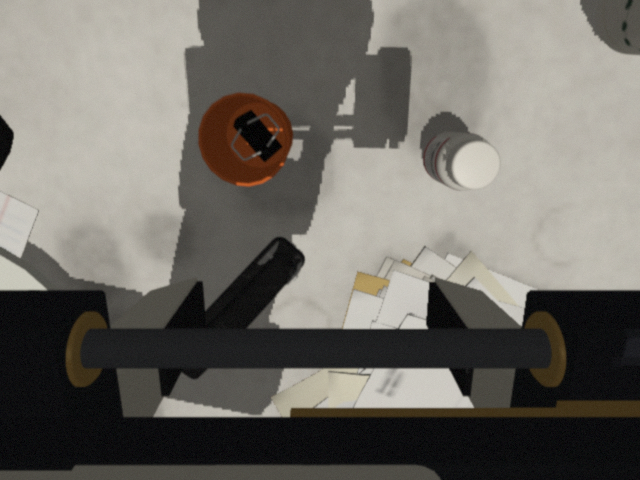

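The wrist view shows the cup rim centred at about (246,139), within 2 mm of the prediction, so the cup is at (0.650, −0.007). The clip is lying inside. Next I descend so the grasp point is at z ≈ 0.048.

Converted, 0.04 m / 0.25 = 0.16, 0.028 m / 0.25 = 0.112.

Emit:
drive_effector(offsets="0.112 -0.0988 0 0 0 0\n0.112 -0.0988 0 0 0 0\n0 0 0.16 0 0 0\n0 0 0.16 0 0 0\n0 0 0.12 0 0 0\n0 0 0 0 0 0")

```text
time: 2.38
tool_pos: [0.6444, -0.0123, 0.2875]
tool_rot: [-3.14, 0.014, 0.001]
contact_force: [-1.5, 0.9, -1.2]
opening: 0.0901
grip_force: 0.0
```

```bash
python3 -c "
from h import *
print(rows([.65,-.007,.207],0))"
```

```text
(array([ 0.00669556, -0.00518276,  0.0803767 ]), array([-0.00138975,  0.01364245,  0.00119574]))
```

Emit:
drive_effector(offsets="0 0 0 0 0 0\n0 0 0 0 0 0")

```text
time: 2.55
tool_pos: [0.6472, -0.0125, 0.2971]
tool_rot: [3.141, -0.003, 0.001]
contact_force: [0.4, -0.5, 0.0]
opening: 0.0899
grip_force: 0.0
```

```bash
python3 -c "
from h import *
print(rows([.65,-.007,.207],0))"
```

```text
(array([ 0.00252818, -0.00558813,  0.09007234]), array([ 0.00067305, -0.00320054,  0.00094816]))
```

Converted, 0.025 m / 0.25 = 0.1, 0.02 m / 0.25 = 0.08.

Emit:
drive_effector(offsets="0.01 -0.022 0.08 0 0 0\n0 0 0.1 0 0 0\n0 0 0.1 0 0 0\n0 0 0.08 0 0 0\n0 0 0 0 0 0\n0 0 0 0 0 0")

```text
time: 3.05
tool_pos: [0.6498, -0.0066, 0.2066]
tool_rot: [3.141, -0.002, 0.001]
contact_force: [-0.2, 0.2, 1.7]
opening: 0.09
grip_force: 0.0
```

Emit:
drive_effector(offsets="0 0 0 0 0 0\n0 0 0 0 0 0\n0 0 0 0 0 0\n0 0 0 0 0 0\n0 0 0 0 0 0\n0 0 0 0 0 0\n0 0 0 0 0 0\n0 0 0 0 0 0", finger_gap=0.05, grip_force=15)

```text
time: 3.72
tool_pos: [0.6496, -0.0061, 0.2057]
tool_rot: [3.141, -0.002, 0.002]
contact_force: [0.9, 0.4, 6.1]
opening: 0.0625
grip_force: 14.9
```

The cup is gripped, with an opening of 62.5 mm. I'm lifting it and bringing it towards the robot, clear of the screen corner.

Converted, -0.03 m / 0.25 = -0.12, -0.02 m / 0.25 = -0.08.

Emit:
drive_effector(offsets="0 0 -0.04 0 0 0\n0 0 -0.08 0 0 0\n0 0 -0.12 0 0 0\n0 0 -0.12 0 0 0\n0 0 -0.12 0 0 0\n0 0 -0.08 0 0 0\n0 0 -0.04 0 0 0\n-0.04 0 0 0 0 0", grip_force=20)

```text
time: 4.38
tool_pos: [0.6402, -0.0064, 0.3574]
tool_rot: [3.141, -0.006, 0.002]
contact_force: [-0.2, 0.5, -1.1]
opening: 0.0624
grip_force: 20.0
```

Emit:
drive_effector(offsets="-0.08 0 0 0 0 0\n-0.12 0 0 0 0 0\n-0.12 0 0 0 0 0\n-0.12 0 0 0 0 0\n-0.08 -0.04 0 0 0 0\n-0.04 -0.08 0 0 0 0\n0 -0.12 0 0 0 0\n0 -0.12 0 0 0 0")

```text
time: 5.05
tool_pos: [0.4981, 0.0839, 0.3543]
tool_rot: [3.141, 0.002, -0.0]
contact_force: [1.2, 0.4, -1.9]
opening: 0.0627
grip_force: 20.0
```

Converted, -0.03 m / 0.25 = -0.12, -0.02 m / 0.25 = -0.08, 0.02 rad / 3.1416 = 0.0064.

Emit:
drive_effector(offsets="0.016 -0.12 0 0 0 0.0064\n0.016 -0.12 0 0 0 0.0064\n0.016 -0.12 0 0 0 0.0064\n0.016 -0.12 0 0 0 0\n0 -0.12 0 0 0 0\n0 -0.08 0 0 0 0\n0 -0.04 0 0 0 0\n0 0 0 0 0 0")

```text
time: 5.72
tool_pos: [0.5215, 0.2645, 0.3537]
tool_rot: [3.141, 0.002, -0.056]
contact_force: [-0.6, -0.0, -1.3]
opening: 0.0624
grip_force: 20.0
```

Run:
```python
from h import *
import cv2,pickle
print(rows([.5216,.2792,.3557],-.06))
for n in ("scene","side","wrist"):
    c=robot.read_camera(n);cv2.imwrite(f"pics/{n}2.png",c['image'][:,:,::-1])
    pickle.dump(c,open(n+'2.pkl','wb'))
a=cv2.imread('pics/wrist2.png');b=cv2.imread('pics/scene2.png');s=cv2.imread('pics/side2.png')
o=np.zeros((600,800,3),np.uint8);o[:300,:400]=cv2.resize(a,(400,300))
o[:300,400:]=cv2.resize(b[230:380,220:420],(400,300));o[300:,:400]=cv2.resize(s[120:270,180:380],(400,300))
cv2.imwrite('pics/m2.png',o)
```

```text
(array([-0.00071696, -0.0147247 , -0.00201504]), array([0.0005311 , 0.00164602, 0.00425655]))
```

View pics/m2.png

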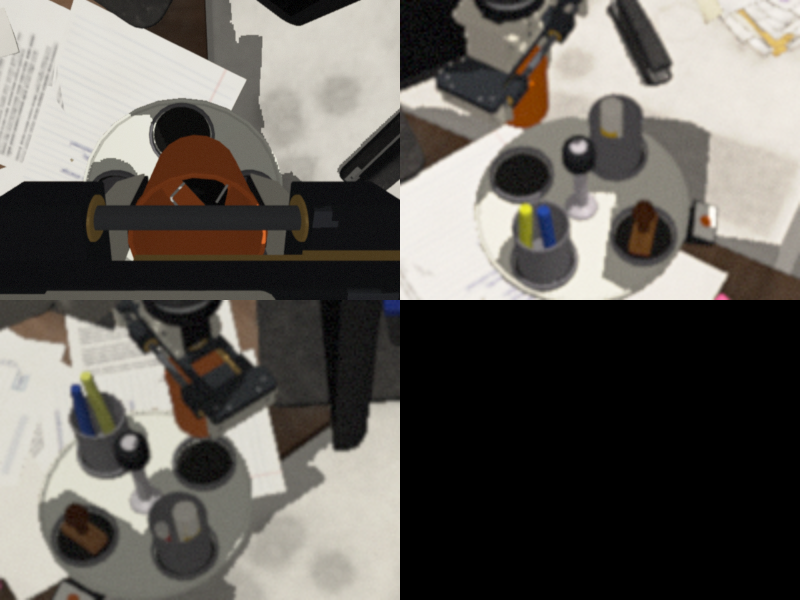

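The clip is still in the cup and the cup is upright. Re-measuring the ring puts it in the same place, about (0.522, 0.279). I'll align and lower.

Converted, 0.02 m / 0.25 = 0.08, 0.01 m / 0.25 = 0.04.

Emit:
drive_effector(offsets="0 -0.03 0 0 0 0\n0 -0.028 0 0 0 0\n0 0 0.08 0 0 0\n0 0 0.08 0 0 0\n0 0 0.08 0 0 0\n0 0 0.04 0 0 0\n0 0 0 0 0 0\n0 0 0 0 0 0")

```text
time: 6.53
tool_pos: [0.523, 0.2774, 0.2849]
tool_rot: [3.141, 0.0, -0.059]
contact_force: [1.5, 0.5, -0.4]
opening: 0.0622
grip_force: 20.0
```

Run:
```python
from h import *
import cv2
print(rows([.522,.279,.2317],-.06))
o=np.zeros((600,800,3),np.uint8)
for k,n in enumerate(("scene","side")):
    c=robot.read_camera(n);i=c['image'][:,:,::-1]
    x,y=((230,270),(240,150))[k]
    o[:400,400*k:400*k+400]=cv2.resize(i[y:y+100,x:x+100],(400,400),interpolation=cv2.INTER_CUBIC)
cv2.imwrite('pics/m3.png',o)
```

```text
(array([-0.00109542, -0.00157343,  0.05315252]), array([0.00014918, 0.00021356, 0.00147795]))
```

View pics/m3.png

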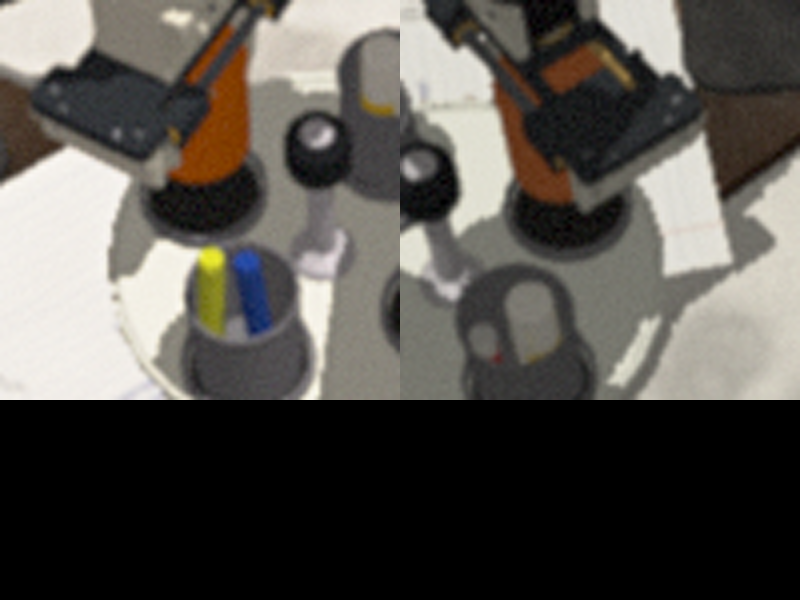

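Run:
```python
from h import *
for k,n in enumerate(("scene","side")):
    c=robot.read_camera(n);x,y=((230,270),(240,150))[k];P=np.linalg.inv(c['pose'])
    def pr(X):
        q=P@np.r_[X,1];return 4*(c['fx']*q[0]/q[2]+c['cx']-x)+400*k,4*(c['fy']*q[1]/q[2]+c['cy']-y)
    t=np.linspace(0,2*np.pi,60)
    for nm,X,r in (("ring",[.5216,.2792,.036],.0385),("foot",[.523,.2774,.082],.0305)):
        e=np.array([pr(np.array(X)+[r*np.cos(a),r*np.sin(a),0]) for a in t]);print(n,nm,e.min(0).round(),e.max(0).round())
```

```text
scene ring [136. 131.] [267. 242.]
scene foot [143.  95.] [249. 183.]
side ring [501. 145.] [631. 256.]
side foot [509. 113.] [616. 204.]
```

The predicted outlines match both views to about 1 mm, so I'm lowering.

Converted, 0.015 m / 0.25 = 0.06, 0.012 m / 0.25 = 0.048.

Emit:
drive_effector(offsets="-0.004 -0.006 0.04 0 0 0\n0 0 0.06 0 0 0\n0 0 0.048 0 0 0\n0 0 0.032 0 0 0\n0 0 0.012 0 0 0\n0 0 0 0 0 0\n0 0 0 0 0 0")

```text
time: 7.32
tool_pos: [0.522, 0.279, 0.237]
tool_rot: [-3.141, -0.001, -0.058]
contact_force: [0.2, 0.7, -1.6]
opening: 0.0626
grip_force: 20.0
```

Emit:
drive_effector(offsets="0 0 0.008 0 0 0\n0 0 0.004 0 0 0\n0 0 0 0 0 0\n0 0 0 0 0 0")

```text
time: 7.65
tool_pos: [0.5219, 0.2789, 0.2339]
tool_rot: [-3.142, -0.0, -0.058]
contact_force: [0.6, -0.3, -1.7]
opening: 0.0627
grip_force: 20.0
```

Converted, 0.001 m / 0.25 = 0.004.

Emit:
drive_effector(offsets="0 0 0.004 0 0 0\n0 0 0.004 0 0 0\n0 0 0 0 0 0\n0 0 0 0 0 0")

```text
time: 7.98
tool_pos: [0.5219, 0.2789, 0.2317]
tool_rot: [3.142, -0.0, -0.058]
contact_force: [0.1, 0.1, 0.3]
opening: 0.0621
grip_force: 20.0
```

Emit:
drive_effector(offsets="0 0 0.004 0 0 0\n0 0 0 0 0 0\n0 0 0 0 0 0")

```text
time: 8.23
tool_pos: [0.5221, 0.2791, 0.2316]
tool_rot: [-3.141, -0.001, -0.058]
contact_force: [-0.9, 0.5, 4.8]
opening: 0.0623
grip_force: 19.9
```

It touched down at the expected height. I'll open the fingers and rise.

Emit:
drive_effector(offsets="0 0 0 0 0 0\n0 0 0 0 0 0\n0 0 0 0 0 0\n0 0 0 0 0 0\n0 0 0 0 0 0", finger_gap=0.085)

```text
time: 8.65
tool_pos: [0.5219, 0.2789, 0.2305]
tool_rot: [3.141, 0.0, -0.058]
contact_force: [-0.7, 0.0, 0.2]
opening: 0.0842
grip_force: 0.0
```

Emit:
drive_effector(offsets="0 0 -0.04 0 0 0\n0 0 -0.08 0 0 0\n0 0 -0.12 0 0 0\n0 0 -0.12 0 0 0\n0 0 -0.12 0 0 0\n0 0 -0.08 0 0 0\n-0.08 0 0 0 0 -0.0382\n-0.08 0 0 0 0 -0.0382")

```text
time: 9.32
tool_pos: [0.482, 0.2789, 0.373]
tool_rot: [-3.141, -0.004, 0.186]
contact_force: [-1.3, 0.1, 0.1]
opening: 0.0851
grip_force: 0.0
```

Run:
```python
from h import *
import cv2
print(rows([.44,.2834,.36],-.06))
o=np.zeros((400,800,3),np.uint8)
for k,n in enumerate(("scene","side")):
    c=robot.read_camera(n);i=c['image'][:,:,::-1]
    x,y=((250,280),(190,140))[k]
    o[:,400*k:400*k+400]=cv2.resize(i[y:y+130,x:x+130],(400,400),interpolation=cv2.INTER_CUBIC)
cv2.imwrite('pics/m4.png',o)
```

```text
(array([-0.04051603, -0.01222878,  0.01279744]), array([-0.00147979, -0.00426535,  0.24643945]))
```

View pics/m4.png

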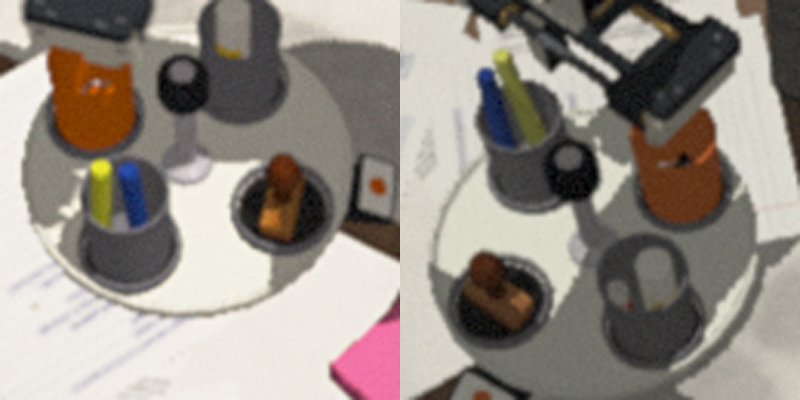

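The cup is seated in the ring with the clip inside. The tab dot is now visible in both views, so I'll refine the front direction while moving over the knob.

Converted, -0.02 m / 0.25 = -0.08, -0.006 m / 0.25 = -0.024, -0.12 rad / 3.1416 = -0.0382.

Emit:
drive_effector(offsets="-0.08 -0.024 0 0 0 0\n-0.08 -0.024 0 0 0 0\n0 0 0 0 0 -0.0382\n0 0 0 0 0 -0.0382\n0 0 0 0 0 -0.0382\n0 0 0 0 0 -0.0382\n0 0 0 0 0 -0.0382\n0 0 0 0 0 -0.0382", finger_gap=0.06)

```text
time: 10.08
tool_pos: [0.4408, 0.2834, 0.3712]
tool_rot: [3.141, -0.001, 0.906]
contact_force: [-0.2, -0.4, 0.5]
opening: 0.0601
grip_force: 0.0
```

Emit:
drive_effector(offsets="0 0 0 0 0 -0.0382\n0 0 0 0 0 -0.0382\n0 0 0 0 0 -0.0382\n0 0 0 0 0 -0.0382\n0 0 0 0 0 -0.0382\n0 0 0 0 0 -0.0382\n0 0 0 0 0 -0.0382\n0 0 0 0 0 -0.0382")

```text
time: 10.75
tool_pos: [0.4409, 0.2834, 0.3712]
tool_rot: [3.141, 0.0, 1.866]
contact_force: [0.3, 0.5, 0.8]
opening: 0.0603
grip_force: 0.0
```

Emit:
drive_effector(offsets="0 0 0 0 0 -0.0382\n0 0 0 0 0 0\n0 0 0 0 0 0")

```text
time: 11.0
tool_pos: [0.4407, 0.2834, 0.371]
tool_rot: [3.141, 0.0, 1.977]
contact_force: [0.4, -0.1, 0.5]
opening: 0.0602
grip_force: 0.0
```

Run:
```python
from h import *
import cv2
a=robot.read_camera("scene");b=robot.read_camera("side")
X,r=tri([(a,(372.2,339.8)),(b,(218,268))]);K,r2=tri([(a,(308.8,303.4)),(b,(244.9,192))])
print(X,r,K,r2)
for k in (K[:2],np.array([.440,.2834])):
    d=X[:2]-k;print(np.hypot(*d),np.degrees(np.arctan2(d[1],d[0])))
print(rows([.44,.2835,.292],2.0))
cv2.imwrite('pics/scene5.png',a['image'][:,:,::-1]);cv2.imwrite('pics/side5.png',b['image'][:,:,::-1])
```

```text
[0.30694244 0.23555943 0.0246328 ] 0.0025564584740232483 [0.44041728 0.28335106 0.14903205] 6.35286645882196e-05
0.14177295750583507 -160.2997274094767
0.14139672628770725 -160.2240569357604
(array([ 0.00032665, -0.00054645,  0.07883961]), array([ 0.00026541,  0.00013471, -0.02221158]))
```

Converted, 0.02 m / 0.25 = 0.08, 0.015 m / 0.25 = 0.06.

Emit:
drive_effector(offsets="0 0 0.06 0 0 0\n0 0 0.08 0 0 0\n0 0 0.08 0 0 0\n0 0 0.06 0 0 0\n0 0 0.032 0 0 0\n0 0 0 0 0 0\n0 0 0 0 0 0")

```text
time: 11.68
tool_pos: [0.4406, 0.2835, 0.2929]
tool_rot: [-3.141, 0.0, 1.981]
contact_force: [1.0, 1.1, -0.2]
opening: 0.0599
grip_force: 0.0
```

Emit:
drive_effector(offsets="0 0 0 0 0 0\n0 0 0 0 0 0\n0 0 0 0 0 0\n0 0 0 0 0 0\n0 0 0 0 0 0\n0 0 0 0 0 0", finger_gap=0.02, grip_force=25)

```text
time: 12.18
tool_pos: [0.441, 0.2836, 0.2933]
tool_rot: [3.139, -0.0, 1.982]
contact_force: [2.9, 1.7, 0.6]
opening: 0.0354
grip_force: 25.0
```

The knob is gripped, with an opening of 35 mm. I'm turning clockwise, about 2.64 rad first.

Converted, 0.09 rad / 3.1416 = 0.0286.

Emit:
drive_effector(offsets="0 0 0 0 0 0.0095\n0 0 0 0 0 0.0191\n0 0 0 0 0 0.0286\n0 0 0 0 0 0.0318\n0 0 0 0 0 0.0318\n0 0 0 0 0 0.0318\n0 0 0 0 0 0.0318\n0 0 0 0 0 0.0318")

```text
time: 12.85
tool_pos: [0.4407, 0.2836, 0.2933]
tool_rot: [3.14, -0.001, 1.297]
contact_force: [1.4, 2.2, 2.0]
opening: 0.0356
grip_force: 25.0
```

Emit:
drive_effector(offsets="0 0 0 0 0 0.0318\n0 0 0 0 0 0.0318\n0 0 0 0 0 0.0318\n0 0 0 0 0 0.0318\n0 0 0 0 0 0.0318\n0 0 0 0 0 0.0318\n0 0 0 0 0 0.0318\n0 0 0 0 0 0.0318")

```text
time: 13.52
tool_pos: [0.4403, 0.2839, 0.2933]
tool_rot: [-3.141, -0.001, 0.497]
contact_force: [-1.2, 3.5, 3.2]
opening: 0.0357
grip_force: 25.0
```

Emit:
drive_effector(offsets="0 0 0 0 0 0.0318\n0 0 0 0 0 0.0318\n0 0 0 0 0 0.0318\n0 0 0 0 0 0.0318\n0 0 0 0 0 0.0318\n0 0 0 0 0 0.0318\n0 0 0 0 0 0.0318\n0 0 0 0 0 0.0318")

```text
time: 14.18
tool_pos: [0.4403, 0.2843, 0.2933]
tool_rot: [-3.139, -0.0, -0.303]
contact_force: [-0.8, 6.0, 3.7]
opening: 0.0352
grip_force: 25.0
```

Emit:
drive_effector(offsets="0 0 0 0 0 0.0318\n0 0 0 0 0 0.0318\n0 0 0 0 0 0.0255\n0 0 0 0 0 0.0159\n0 0 0 0 0 0.0095\n0 0 0 0 0 0\n0 0 0 0 0 0")

```text
time: 14.77
tool_pos: [0.4403, 0.2844, 0.2933]
tool_rot: [-3.139, 0.001, -0.659]
contact_force: [-0.3, 7.2, 2.0]
opening: 0.0352
grip_force: 25.0
```

Run:
```python
from h import *
import cv2
print(robot.observe()['qpos'])
o=np.zeros((600,800,3),np.uint8)
for k,n in enumerate(("scene","side")):
    c=robot.read_camera(n);i=c['image'][:,:,::-1];cv2.imwrite(f'pics/{n}6.png',i)
    x,y=((270,275),(170,160))[k];w=(120,120)[k]
    o[:400,400*k:400*k+400]=cv2.resize(i[y:y+w,x:x+w],(400,400),interpolation=cv2.INTER_CUBIC)
cv2.imwrite('pics/m6.png',o)
```

```text
[4.26692277e-01 4.57370613e-01 1.68233630e+00 2.35609128e-03
 9.99909169e-01 2.65474645e+00]
```

View pics/m6.png

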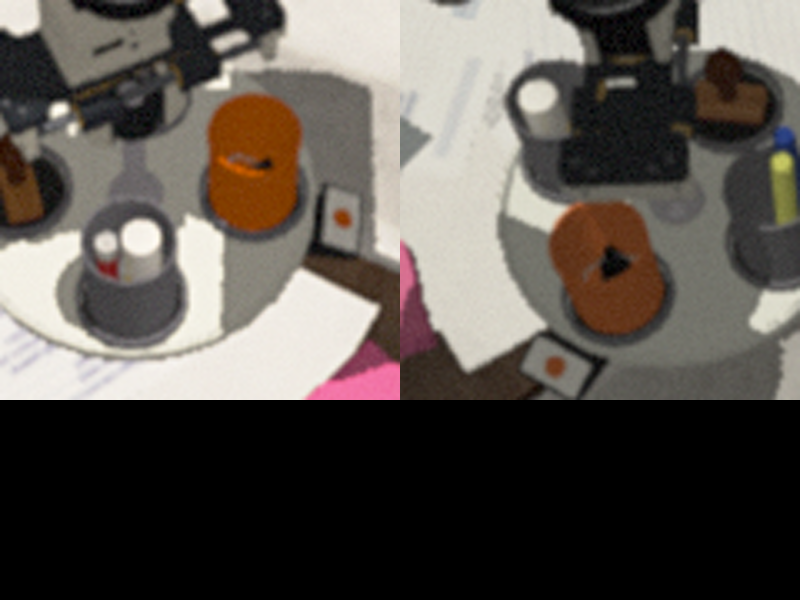

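The arm turned 2.64 rad and the cup is nearly at the tab. I'll fit the turntable angle and the tab direction from the pixels.

Run:
```python
from h import *
import cv2
from scipy.optimize import least_squares
cs={n:robot.read_camera(n) for n in("scene","side")}
A=np.array([.4404,.2834])
def pr(c,X):
    q=np.linalg.inv(c['pose'])@np.c_[X,np.ones(len(X))].T;return np.c_[c['fx']*q[0]/q[2]+c['cx'],c['fy']*q[1]/q[2]+c['cy']]
# dot centroid
L=[]
for n,(u,v) in (("scene",(372.9,340.4)),("side",(216.5,270.1))):
    im=cs[n]['image'].astype(int);r=im[...,0]-im[...,2]
    w=np.zeros(r.shape);s=np.s_[int(v)-6:int(v)+7,int(u)-6:int(u)+7];
    w[s]=np.clip(r[s]-60,0,None);yy,xx=np.mgrid[:480,:640];m=(w*xx).sum()/w.sum(),(w*yy).sum()/w.sum();L.append((cs[n],m));print(n,m,w.sum())
X,r=tri(L);print("dot",X,r)
for P in [X]+[plane(c,p,X[2]) for c,p in L]:
    d=P[:2]-A;print(np.hypot(*d),np.degrees(np.arctan2(d[1],d[0])))
# ring extents from the crop
t=np.linspace(0,2*np.pi,180)
def ext(n,th,x0,y0,z=.036,rad=.0385):
    ce=A+.082*np.array([np.cos(th),np.sin(th)])
    e=(pr(cs[n],np.c_[ce[0]+rad*np.cos(t),ce[1]+rad*np.sin(t),z+0*t])-[x0,y0])*400/120
    return e[:,0].min(),e[:,0].max(),e[:,1].max()
for deg in (-150,-153,-156,-159,-162):
    th=np.radians(deg)
    print(deg,np.round(ext("scene",th,270,275)),np.round(ext("side",th,170,160)+np.array([400,0,0])),"glue",np.round(ext("scene",th-np.pi/2,270,275)),"gluerim",np.round(ext("scene",th-np.pi/2,270,275,.106,.032)))
# orange cup rim centre by plane
for n,p in (("scene",(255,135)),("side",(200,243))):
    c=cs[n];x0,y0=((270,275) if n=="scene" else (170,160));q=plane(c,(p[0]*.3+x0,p[1]*.3+y0),.106)[:2]-A;print("cup",n,np.hypot(*q),np.degrees(np.arctan2(q[1],q[0])))
```

```text
scene (np.float64(372.3137931034483), np.float64(340.03563218390804)) 870.0
side (np.float64(216.1220338983051), np.float64(269.46440677966103)) 295.0
dot [0.30412867 0.23581584 0.02435001] 0.00020046248630917353
0.14434031893116217 -160.75147062411793
0.14453325439720813 -160.7762056746185
0.14414084655599327 -160.73741140061566
-150 [196. 307. 228.] [568. 282. 346.] glue [ 82. 197. 345.] gluerim [ 87. 187. 283.]
-153 [197. 308. 233.] [562. 277. 344.] glue [ 76. 191. 345.] gluerim [ 81. 180. 284.]
-156 [196. 308. 239.] [557. 271. 342.] glue [ 69. 185. 345.] gluerim [ 74. 174. 284.]
-159 [196. 307. 244.] [551. 266. 339.] glue [ 63. 178. 344.] gluerim [ 67. 167. 283.]
-162 [195. 307. 250.] [546. 260. 336.] glue [ 57. 172. 344.] gluerim [ 61. 160. 283.]
cup scene 0.08269247956848562 -156.0871998360081
cup side 0.08169785003606916 -153.38416471572248
```

The tab is at −160.75°, the rings at about −154.7° (which agrees with the arm's turn). Remaining turn is about 0.105 rad.

Converted, 0.045 rad / 3.1416 = 0.0143.

Emit:
drive_effector(offsets="0 0 0 0 0 0.0095\n0 0 0 0 0 0.0143\n0 0 0 0 0 0.0095\n0 0 0 0 0 0\n0 0 0 0 0 0\n0 0 0 0 0 0")

```text
time: 15.47
tool_pos: [0.4404, 0.2844, 0.2933]
tool_rot: [-3.139, 0.001, -0.763]
contact_force: [0.6, 6.7, 2.1]
opening: 0.0356
grip_force: 25.0
```

Run:
```python
from h import *
import cv2
print(robot.observe()['qpos'][5])
o=np.zeros((600,800,3),np.uint8)
for k,n in enumerate(("scene","side")):
    c=robot.read_camera(n);i=c['image'][:,:,::-1].copy()
    x,y=((270,275),(170,160))[k];P=np.linalg.inv(c['pose'])
    q=cv2.resize(i[y:y+120,x:x+120],(400,400),interpolation=cv2.INTER_CUBIC)
    def pr(X):
        h=P@np.r_[X,1];return np.array([c['fx']*h[0]/h[2]+c['cx']-x,c['fy']*h[1]/h[2]+c['cy']-y])*400/120
    th=np.radians(-160.75);t=np.linspace(0,6.3,80)
    for a,z,r in((th,.036,.0385),(th,.106,.032),(th-np.pi/2,.036,.0385),(th-np.pi/2,.106,.032)):
        pts=np.array([pr([.4404+.082*np.cos(a)+r*np.cos(u),.2834+.082*np.sin(a)+r*np.sin(u),z]) for u in t])
        cv2.polylines(q,[pts.round().astype(np.int32)],True,(0,255,0),1)
    o[:400,400*k:400*k+400]=q
    o[400:,400*k:400*k+266]=cv2.resize(i,(266,200))
cv2.imwrite('pics/m7.png',o)
```

```text
2.759573043683669
```

View pics/m7.png

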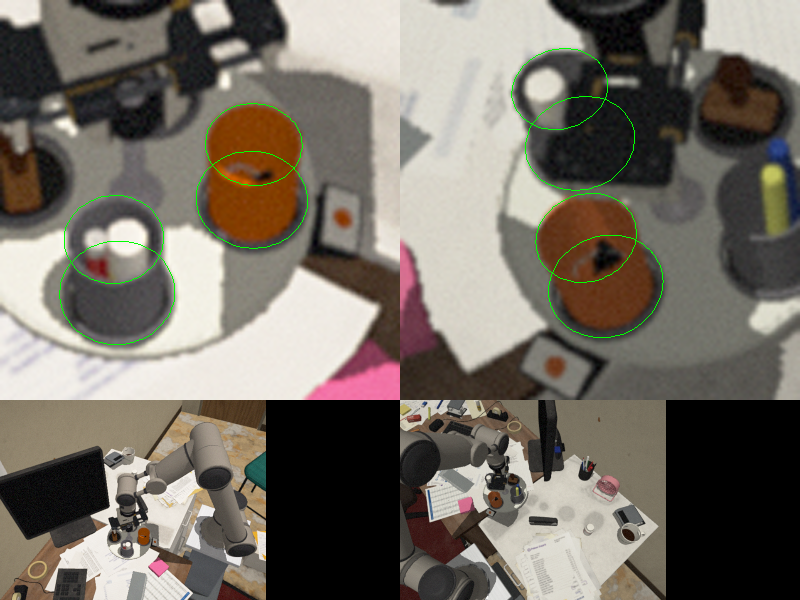

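The predicted outlines for the front position fall on the rings and cup rims in both views. The cup is seated with the clip inside, the stapler and tablets haven't moved, and the knob is held at 25 N. Handing in.

```bash
python3 -c "
from cell import robot
print(robot.hand_in())"
```

```text
the job is handed in; nothing more can be done
None
```

The orange cup, with the clip still in it, is seated in the ring and turned to the front in line with the white tab; the gripper is holding the knob still, and I handed the job in at about 15.5 s (no verdict was returned).

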